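# Open the vanity case and fit its earring carousel

### The job

Lift the lid of the wooden vanity case by its handle and lay it back, without slamming, until it rests on its stop. Then fit the white earring carousel onto the square spindle inside the case, turned so that its bore matches, lower it (do not drop it) fully down, and let go. Leave the lid open, and leave the vase, the cream jar and the comb where they are.

Things in the scene. Friction and masses are not known exactly. Their poses are not given: they have to be found in the camera images.
- case: Wooden vanity case fixed to the table, 190 (x) by 210 (y) outside, 78 high without the lid, walls 6 thick; origin under its centre; its hinge lies along its +x side, its front faces its -x.
- lid (a joint): Angle of the case's lid in rad: 0 shut, 1.85 resting back on its stop (106 degrees, leaning away past upright). It falls shut if left before upright, back onto the stop if left past it.
- lid_hinge (a point): Middle of the lid's hinge line, which runs along the case's y axis, 95 towards +x from the case's centre and 78.5 above the table; axes as the case's. The lid is a flat dark wood board 190 x 210 x 10 that reaches from here to the case's front, weighing about 0.3 kg.
- lid_handle (a point): Middle of the steel bow handle on top of the lid: a round bar of 10 diameter, 100 long, parallel to the hinge, its axis 40 above the lid's top face. Lid shut: 155 in front of (case -x) and 50 above lid_hinge. Lid on its stop: about 91 behind and 135 above lid_hinge. Axes turn with the lid.
- spindle_seat (a point): Foot of the upright square steel spindle inside the case, at the case's centre, 10 above the table; hidden while the lid is shut. The spindle is 16 x 16, 42 high from this point, its top 8 tapering to 10 x 10. z is up; x and y are square to its flat sides and turn with it.
- spindle (a joint): Turn of the spindle about the vertical in rad, 0 square with the case. It turns stiffly.
- carousel: White plastic earring carousel, loose, about 0.18 kg: a square tray 100 x 100 x 8 with a square hub 42 x 42 in the middle, 70 high in all, and a square bore of 19 x 19 right through. Earrings up to 36 above its underside stand 30 or more from the axis. Origin under its centre; x and y square to tray, hub and bore. Any of the four quarter turns fits the spindle.
- vase: Bystander: white ceramic vase, 150 high, 84 wide, standing; origin under its centre.
- comb: Bystander: black wide-tooth comb, 180 x 45 x 6, lying flat; origin under its centre.
- jar: Bystander: small glass cream jar with white cap, 52 wide, 45 high, standing between the case and the carousel; origin under its centre.

How it is judged:
On the way, in this order (a step that is already met when the one before it is completed fails the run):
1. the lid rests open on its stop (value of joint lid above 1.8 rad), for 0.3 s.
2. the carousel is fully down on the spindle (z of carousel in the frame of spindle_seat below 0.004 m and horizontal distance between carousel and spindle_seat below 0.005 m and angle between carousel's own z axis and vertical below 0.06 rad), for 0.2 s.
At the end, for the whole second after the job is handed in: The lid rests on its stop (joint above 1.80 rad), and the carousel, released and at rest, is fully down on the spindle: its origin within 4 mm of the seat in height and 5 mm sideways, upright within 0.06 rad (all of step 2 and value of joint lid above 1.8 rad and velocity of joint lid below 0.1 rad/s and linear speed of carousel below 0.02 m/s); the robot touches nothing.
It fails at once if the lid slammed or swung faster than 4 rad/s (velocity of joint lid above 4 rad/s or velocity of joint lid below -4 rad/s).
It fails at once if the carousel dropped over the spindle (faster than 0.6 m/s within 30 mm of its axis) (horizontal distance between carousel and spindle_seat below 0.03 m and linear speed of carousel above 0.6 m/s).
It fails at once if the vase, jar or comb moved more than 30 mm (distance of any of vase, comb, jar from where it was at the start of the episode above 0.03 m).
It fails at once if a standing thing knocked over (angle between any of vase, jar's own z axis and vertical above 0.5 rad).
It also fails if it takes over 72 s, if anything falls off the work surface, if the arm or the gripper's body presses on something with over 40 N, if the wrist force passes 120 N, or if a joint passes its speed limit or range.

### The arm

A 7-joint arm with a two-finger parallel gripper is mounted at the origin on the work surface. World frame = base frame: x ahead of the robot, y to its left, z up, the work surface at z = 0. Lengths are in m, angles in rad, forces in N, time in s.
With the tool pointing down it reaches from about 0.4 to 0.85 m from the base axis. Payload 10.4 kg.
Tool frame: the origin (TCP) lies between the finger pads; the fingertips stand manip.tip_extent ahead of it and the grasp point (between the pads) lies 6 mm ahead of it (manip.tip_extent is the distance from the TCP to the fingertips, in m); z points along the fingers, y is the line along which they close (so a half turn about z gives the same grasp; the last joint's range is limited). The gripper opens to 85 mm and grips with 20 to 120 N. Pads are 22 mm wide; open, the fingers measure 114 mm over their backs; the gripper's body (76 mm by 85 mm) begins 54 mm behind the grasp point. The pads swing forward as they close: fully open they stand 13 mm farther back than shut.
Start: joints at [1.283, 0.332, -0.065, 1.46, 0.022, 1.35, -0.088], TCP at [0.164, -0.603, 0.256] pointing down, gripper open.
Joint ranges: [-2.6, 2.6], [-0.5, 2.12], [-1.47, 1.34], [0.16, 2.42], [-1.27, 4.41], [0.06, 2.06], [-2.6, 2.6]. Speed limits (rad/s): [2.22, 2.22, 2.79, 2.79, 3.14, 3.14, 3.14].

### API

Orientations are given as a unit quaternion [x, y, z, w].
In Python, from workcell import get_obs, optics, workorder, manip gives the robot as it stands.
- The arm moves only by the tool jog_arm, never from a script. Its argument "increments" is a list of rows, each a list of 7 numbers: the shift along the tool's x, y, z in m, then the turn, a rotation vector about the tool's x, y, z in rad, then the opening, from -1 (shut) to 1 (fully open). A call has 1 to 5 rows; each row is the pose to reach, as a shift and turn from the pose commanded when the call began, along the tool's axes at that moment; what a row does not reach only later rows make up. A row lasts 1/12 s, in which the tool goes at most 41.7 mm and 7.16 degrees, less where a joint would pass 70% of its speed; a pose out of reach is approached as far as the arm can. A call with a gripper value outside its range is refused whole. The fingers move at their own pace and stop on an object; "grip_force" is the grip in N (left out, the last holds). Time passes only in rows, so rows that repeat a pose let the fingers close. It gives the time, the measured TCP pose, the force, the opening and the grip force at its end, in the units of the state.
- get_obs(): the state, without advancing time (a new reading comes with each control period).
- optics.camera(name): name is "side" or "top" or "wrist"; returns a dict with "color" (400x640x3 uint8, red, green, blue), "depth" (400x640 float32, m along the optical axis (not along the pixel's ray), 0 where there is no reading), "K" (3x3 intrinsics, pixels), "R" (3x3) and "t" (3): a world point X has camera coordinates R X + t. Camera axes: x right, y down, z forward; pixel columns grow to the right and rows downward; lengths in m; the calibration is good to about 2 mm. A picture is of the moment at which its call begins.
- workorder.hand_in(): hands the job in; it is judged then, once.
The state is a dict: "clock": time; "joint_pos": joint angles; "joint_velocities": joint speeds; "tau": joint torques, N m; "position": TCP position; "ee_rot": TCP orientation; "ft_force": force on the tool from outside, world axes, zero at the start; "torque": the same for the moment, N m; "grip_width": opening from 0.0 (shut) to 1.0 (fully open); "grasp_force": force on a finger pad.
Only numpy, scipy, OpenCV 4.12 (cv2) and the standard library are available. Lean on these libraries where they do the work, as an engineer would, in place of code of your own. Each camera call takes 0.05 s, during which the arm holds its last target. There are 200 camera calls.

## Working session

There is one attempt and no reset: what is moved stays moved. The work goes in short steps, Python scripts to look and compute and a tool call to move; the robot and the scene stay as the last step left them, time stands still between calls to the robot, and variables do not carry over. Pictures are saved under pics/ and viewed, at most 10 in all, crops included, and the job is handed in when it is done.

Besides the shell and the picture viewer there is one more tool, called by a JSON object that holds its "method" and its "body", one argument or row to a line. jog_arm: Moves the arm, as the interface text tells. Its arguments: {"type":"object","properties":{"increments":{"type":"array"},"grip_force":{"type":"number"}},"required":["increments"]}

```bash
ls; mkdir -p pics
python3 - <<'E'
from workcell import get_obs, optics, workorder, manip
import cv2, numpy as np
print(get_obs()); print(manip.tip_extent)
ims=[]
for n in ("top","side"):
    c=optics.camera(n); np.savez(f'pics/{n}0.npz',**c); ims.append(c['color'][:,:,::-1])
    print(n,c['K'].round(1).tolist(),(-c['R'].T@c['t']).round(3),c['R'].round(3).tolist())
for n,i in zip(("top","side"),ims): cv2.imwrite(f'pics/{n}0.png',i)
E
```

```text
pics
{'clock': 0.0, 'joint_pos': array([ 1.28342811,  0.33286358, -0.06473236,  1.46094742,  0.02160088,
        1.34987107, -0.08850374]), 'joint_velocities': array([ 0.00160196, -0.00107533,  0.00050102,  0.00119652, -0.00172126,
       -0.00021194, -0.00051787]), 'tau': array([ 1.33077569e-04, -6.25450087e+01,  4.96214046e-02, -3.91615891e+01,
        1.62492902e-02,  9.73666931e-03,  3.42761450e-05]), 'position': array([ 0.16348108, -0.60289385,  0.25551824]), 'ee_rot': array([ 9.91246595e-01,  1.32021599e-01, -1.18858351e-04, -6.86629052e-04]), 'ft_force': array([ 0.31953454, -0.21567705, -0.81092751]), 'torque': array([-0.01169838,  0.03627832, -0.05664298]), 'grasp_force': 0.0, 'grip_width': 0.9956015728852229}
0.025
top [[406.9, 0.0, 318.6], [0.0, 406.9, 199.9], [0.0, 0.0, 1.0]] [0.393 0.083 0.812] [[-0.011, -1.0, -0.003], [-0.984, 0.012, -0.18], [0.18, 0.001, -0.984]]
side [[431.0, 0.0, 317.8], [0.0, 431.0, 203.6], [0.0, 0.0, 1.0]] [0.451 0.7   0.822] [[-0.991, -0.135, -0.01], [-0.095, 0.749, -0.656], [0.096, -0.649, -0.755]]
```

View pics/top0.png

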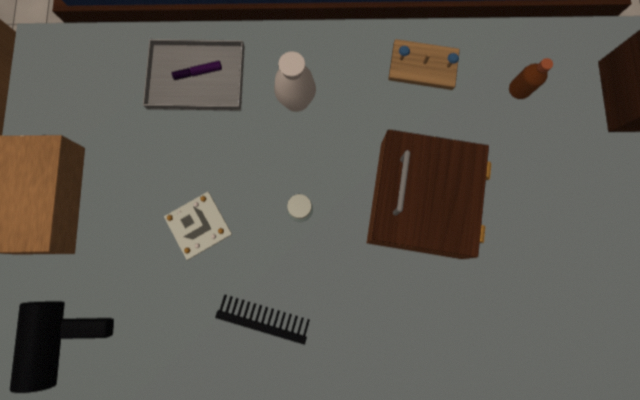

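View pics/side0.png

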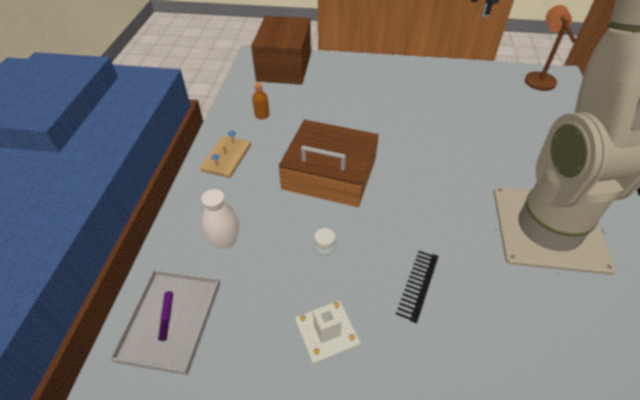

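The top view shows the case with its lid at px (430,195), the handle along (408,155)–(397,212), and the hinges on the right at (488,170) and (482,233), so case +x points to about world −y. The carousel is at (195,225), the jar at (300,207), the vase at (295,85) and the comb at (263,320). The side view agrees: handle (323,155), carousel (328,330).

```bash
cat > h.py <<'E'
import numpy as np, cv2
def cloud(c):
    d=c['depth']; v,u=np.nonzero(d>0); z=d[v,u]
    P=np.c_[(u-c['K'][0,2])/c['K'][0,0]*z,(v-c['K'][1,2])/c['K'][1,1]*z,z]
    return (P-c['t'])@c['R'], c['color'][v,u].astype(int)
def rect(P,name=''):
    r=cv2.minAreaRect((P[:,:2]*1000).astype(np.float32)); 
    print(name,len(P),'ctr',np.round(r[0],1),'size',np.round(r[1],1),'ang',round(r[2],2),'z med %.4f'%np.median(P[:,2])); return r
def box(P,x0,x1,y0,y1,z0,z1):
    return P[(P[:,0]>x0)&(P[:,0]<x1)&(P[:,1]>y0)&(P[:,1]<y1)&(P[:,2]>z0)&(P[:,2]<z1)]
E
python3 - <<'E'
from h import *
for n in ('top','side'):
    c=np.load(f'pics/{n}0.npz'); P,col=cloud(c); print(n)
    print('table z',np.median(box(P,.2,.5,-.1,.5,-.02,.02)[:,2]))
    rect(box(P,.2,.7,-.35,.05,.082,.097),'lid')
    rect(box(P,.2,.7,-.35,.05,.11,.16),'handle')
    rect(box(P,.2,.5,.2,.5,.064,.076),'hub')
    rect(box(P,.2,.5,.2,.5,.005,.1),'carousel all')
    w=(col.min(1)>120); rect(box(P[w],.2,.5,.2,.45,.003,.013),'tray')
    rect(box(P,.25,.5,.05,.17,.02,.1),'jar')
    rect(box(P,.5,.8,.05,.25,.03,.2),'vase')
E
```

```text
top
table z -3.4849407681555924e-05
lid 11517 ctr [ 540.6 -124.6] size [197.9 210.9] ang 79.79 z med 0.0884
handle 379 ctr [551.2 -61.6] size [ 10.1 108.8] ang 79.94 z med 0.1323
hub 286 ctr [492.2 325.7] size [38.8 43. ] ang 30.39 z med 0.0697
carousel all 2232 ctr [393.6 350.8] size [213.8 302.7] ang 1.5 z med 0.0093
tray 862 ctr [487.  323.1] size [85.9 99.3] ang 30.35 z med 0.0080
jar 0 ctr [0. 0.] size [0. 0.] ang 0.0 z med nan
vase 2288 ctr [643.5 129.8] size [ 81.9 284.7] ang 89.85 z med 0.0955
side
table z 0.00032729233593648227
lid 4057 ctr [ 540.4 -121.5] size [200.  211.8] ang 80.17 z med 0.0889
handle 227 ctr [551. -58.] size [ 10.8 108.5] ang 79.21 z med 0.1315
hub 271 ctr [492.5 328.1] size [41.2 43.7] ang 29.3 z med 0.0699
carousel all 1746 ctr [366.1 296.8] size [204.5 264. ] ang 85.62 z med 0.0089
tray 1162 ctr [352.6 323.1] size [297.9 247.3] ang 1.48 z med 0.0072
jar 0 ctr [0. 0.] size [0. 0.] ang 0.0 z med nan
vase 1897 ctr [650.2 127.4] size [297.3  67.6] ang 6.26 z med 0.0895
  return _methods._mean(a, axis=axis, dtype=dtype,
  ret = ret.dtype.type(ret / rcount)
```

```bash
cat >> h.py <<'E'
from scipy.spatial.transform import Rotation as Ro, Slerp
YC=np.radians(-100.2)            # case yaw
CX=np.array([np.cos(YC),np.sin(YC),0]); CY=np.array([-np.sin(YC),np.cos(YC),0]); CZ=np.array([0,0,1.])
def down(yaw):                   # tool down, tool x at yaw (deg)
    return Ro.from_euler('z',yaw,degrees=True)*Ro.from_euler('x',180,degrees=True)
def lidtool(tau): return Ro.from_rotvec(CY*np.radians(tau))*down(np.degrees(YC)+90)
def tcp_for(g,R): return np.asarray(g)-0.006*R.apply([0,0,1])
def cur():
    from workcell import get_obs
    o=get_obs(); return np.array(o['position']),Ro.from_quat(o['ee_rot']),o
def plan(wps,start=None):
    """wps: (pos,R,grip,nrows); prints calls of 5 rows relative to each call's start"""
    p,R=start if start else cur()[:2]
    rows=[]
    for P,Q,g,n in wps:
        s=(Q*R.inv()).as_rotvec(); d=np.asarray(P)-p
        if np.linalg.norm(d)/n>.0417 or np.degrees(np.linalg.norm(s))/n>7.16: print('too fast',np.linalg.norm(d)/n,np.degrees(np.linalg.norm(s))/n)
        rows+=[(p+d*k/n,Ro.from_rotvec(s*k/n)*R,g) for k in range(1,n+1)]; p,R=np.asarray(P),Q
    p,R=start if start else cur()[:2]
    for i in range(0,len(rows),5):
        out=[]
        for P,Q,g in rows[i:i+5]:
            out.append(list(np.r_[R.inv().apply(P-p).round(4),(R.inv()*Q).as_rotvec().round(3),g].tolist()))
        print(str(out).replace(' ',''))
        p,R=p+R.apply(out[-1][:3]),R*Ro.from_rotvec(out[-1][3:6])
E
python3 - <<'E'
from h import *
R=lidtool(-25); g=np.array([.551,-.060,.1285]); pre=tcp_for(g,R)-.10*R.apply([0,0,1])
print(pre); plan([(pre,R,1,20)])
E
```

```text
[ 0.55893296 -0.01591046  0.22456863]
[[0.0268,-0.0232,0.0016,-0.022,-0.005,0.022,1.0],[0.0535,-0.0463,0.0032,-0.043,-0.01,0.044,1.0],[0.0803,-0.0695,0.0047,-0.065,-0.014,0.065,1.0],[0.1071,-0.0926,0.0063,-0.086,-0.019,0.087,1.0],[0.1338,-0.1158,0.0079,-0.108,-0.024,0.109,1.0]]
[[0.0241,-0.0259,-0.0017,-0.021,-0.005,0.022,1.0],[0.0482,-0.0518,-0.0034,-0.043,-0.01,0.044,1.0],[0.0723,-0.0777,-0.005,-0.064,-0.015,0.065,1.0],[0.0964,-0.1036,-0.0067,-0.086,-0.019,0.087,1.0],[0.1204,-0.1296,-0.0084,-0.107,-0.024,0.109,1.0]]
[[0.0211,-0.028,-0.0051,-0.022,-0.005,0.022,1.0],[0.0422,-0.056,-0.0103,-0.043,-0.01,0.043,1.0],[0.0632,-0.084,-0.0154,-0.065,-0.015,0.065,1.0],[0.0843,-0.1121,-0.0205,-0.086,-0.019,0.087,1.0],[0.1053,-0.1401,-0.0256,-0.108,-0.024,0.109,1.0]]
[[0.0178,-0.0294,-0.0087,-0.021,-0.005,0.022,1.0],[0.0355,-0.0588,-0.0174,-0.043,-0.01,0.043,1.0],[0.0533,-0.0882,-0.0261,-0.064,-0.015,0.065,1.0],[0.0711,-0.1176,-0.0348,-0.086,-0.019,0.087,1.0],[0.0888,-0.147,-0.0435,-0.107,-0.024,0.109,1.0]]
```

{"method": "jog_arm", "body": {
  "increments": [
    [0.134, -0.116, 0.008, -0.108, -0.024, 0.109, 1],
    [0.134, -0.116, 0.008, -0.108, -0.024, 0.109, 1],
    [0.134, -0.116, 0.008, -0.108, -0.024, 0.109, 1],
    [0.134, -0.116, 0.008, -0.108, -0.024, 0.109, 1],
    [0.134, -0.116, 0.008, -0.108, -0.024, 0.109, 1]
  ]
}}

```text
clock: 0.52
position: [0.2669, -0.4508, 0.248]
ee_rot: [0.995, 0.081, -0.004, 0.054]
ft_force: [1.4, -0.7, 1.4]
grip_width: 1.002
grasp_force: 0.0
```

{"method": "jog_arm", "body": {
  "increments": [
    [0.12, -0.13, -0.008, -0.107, -0.024, 0.109, 1],
    [0.12, -0.13, -0.008, -0.107, -0.024, 0.109, 1],
    [0.12, -0.13, -0.008, -0.107, -0.024, 0.109, 1],
    [0.12, -0.13, -0.008, -0.107, -0.024, 0.109, 1],
    [0.12, -0.13, -0.008, -0.107, -0.024, 0.109, 1]
  ]
}}

```text
clock: 0.93
position: [0.3635, -0.3046, 0.2399]
ee_rot: [0.994, 0.025, -0.009, 0.109]
ft_force: [1.1, -0.5, -0.7]
grip_width: 1.0
grasp_force: 0.0
```

{"method": "jog_arm", "body": {
  "increments": [
    [0.105, -0.14, -0.026, -0.108, -0.024, 0.109, 1],
    [0.105, -0.14, -0.026, -0.108, -0.024, 0.109, 1],
    [0.105, -0.14, -0.026, -0.108, -0.024, 0.109, 1],
    [0.105, -0.14, -0.026, -0.108, -0.024, 0.109, 1],
    [0.105, -0.14, -0.026, -0.108, -0.024, 0.109, 1]
  ]
}}

```text
clock: 1.35
position: [0.461, -0.159, 0.2324]
ee_rot: [0.986, -0.031, -0.014, 0.163]
ft_force: [0.9, -0.8, -0.1]
grip_width: 0.996
grasp_force: 0.0
```

{"method": "jog_arm", "body": {
  "increments": [
    [0.089, -0.147, -0.044, -0.107, -0.024, 0.109, 1],
    [0.089, -0.147, -0.044, -0.107, -0.024, 0.109, 1],
    [0.089, -0.147, -0.044, -0.107, -0.024, 0.109, 1],
    [0.089, -0.147, -0.044, -0.107, -0.024, 0.109, 1],
    [0.089, -0.147, -0.044, -0.107, -0.024, 0.109, 1]
  ]
}}

```text
clock: 1.77
position: [0.56, -0.0113, 0.224]
ee_rot: [0.973, -0.085, -0.019, 0.215]
ft_force: [-0.3, 0.1, -0.0]
grip_width: 1.001
grasp_force: 0.0
```

```bash
cat > s.py <<'E'
from h import *
from workcell import optics
p,R,o=cur(); print('TCP',p.round(4),'f',np.round(o['ft_force'],1),'grip',round(o['grip_width'],3),o['grasp_force'],'t',round(o['clock'],2),'q',o['joint_pos'].round(2))
print('tau',np.degrees(np.arctan2(R.apply([0,0,1])@-CX, -R.apply([0,0,1])[2])).round(1),'bx',(R.apply([1,0,0])).round(3))
E
python3 s.py
python3 - <<'E'
from h import *
from workcell import optics
c=optics.camera('wrist'); P,col=cloud(c); cv2.imwrite('pics/w1.png',c['color'][:,:,::-1])
rect(box(P,.4,.7,-.3,.0,.082,.095),'lid')
rect(box(P,.4,.7,-.12,.0,.12,.14),'handle')
R=lidtool(-25); g=np.array([.551,-.060,.1285]); plan([(tcp_for(g,R),R,.4,5)])
E
```

```text
TCP [ 0.56   -0.0113  0.224 ] f [-0.3  0.1 -0. ] grip 1.001 0.0 t 1.77 q [ 0.3   0.4  -0.74  1.59  0.62  1.53 -2.29]
tau -24.9 bx [ 0.985 -0.174 -0.   ]
lid 37540 ctr [ 539.6 -123. ] size [196.9 210. ] ang 79.71 z med 0.0881
handle 1982 ctr [551.4 -60.4] size [ 10.1 108.9] ang 79.78 z med 0.1320
[[-0.0002,0.0016,0.0205,-0.001,-0.0,0.001,0.4],[-0.0004,0.0032,0.0409,-0.001,-0.001,0.003,0.4],[-0.0006,0.0047,0.0614,-0.002,-0.001,0.004,0.4],[-0.0007,0.0063,0.0818,-0.003,-0.002,0.005,0.4],[-0.0009,0.0079,0.1023,-0.003,-0.002,0.006,0.4]]
```

{"method": "jog_arm", "body": {
  "increments": [
    [0, 0.003, 0.03, 0, 0, 0.003, 0.4],
    [0, 0.005, 0.06, 0, 0, 0.005, 0.4],
    [0, 0.008, 0.08, -0.003, -0.002, 0.006, 0.4],
    [0, 0.008, 0.102, -0.003, -0.002, 0.006, 0.4],
    [0, 0.008, 0.102, -0.003, -0.002, 0.006, 0.4]
  ],
  "grip_force": 30
}}

```text
clock: 2.23
position: [0.5474, -0.0681, 0.1322]
ee_rot: [0.971, -0.091, -0.023, 0.218]
ft_force: [-0.1, -0.8, -0.7]
grip_width: 0.7
grasp_force: 0.0
```

{"method": "jog_arm", "body": {
  "increments": [
    [0, 0, 0, 0, 0, 0, -1],
    [0, 0, 0, 0, 0, 0, -1],
    [0, 0, 0, 0, 0, 0, -1],
    [0, 0, 0, 0, 0, 0, -1],
    [0, 0, 0, 0, 0, 0, -1]
  ]
}}

```text
clock: 2.65
position: [0.5517, -0.059, 0.1375]
ee_rot: [0.973, -0.087, -0.017, 0.214]
ft_force: [2.7, 16.4, 3.0]
grip_width: 0.103
grasp_force: 30.3
```

```bash
python3 s.py
cat > lid.py <<'E'
from h import *
H=np.array([.5514,-.0604,.1285])+.155*CX-.05*CZ
def bar(th): return H+CX*(-.155*np.cos(th)+.05*np.sin(th))+CZ*(.155*np.sin(th)+.05*np.cos(th))
def wp(th,t0=-25,t1=45,n=1): 
    R=lidtool(t0+(t1-t0)*th/1.85); return (tcp_for(bar(th),R),R,-1,n)
E
python3 - <<'E'
from lid import *
print(H); plan([wp(th) for th in np.linspace(0,1.85,21)[1:]])
E
```

```text
TCP [ 0.5517 -0.059   0.1375] f [ 2.7 16.4  3. ] grip 0.103 30.257014632225037 t 2.65 q [ 0.36  0.45 -0.7   1.72  0.68  1.35 -2.31]
tau -24.8 bx [ 0.984 -0.177  0.005]
[ 0.52395187 -0.21295032  0.0785    ]
[[0.0,0.0086,-0.0078,0.057,-0.005,-0.002,-1.0],[0.0001,0.0206,-0.0173,0.118,-0.005,-0.002,-1.0],[0.0002,0.0334,-0.0257,0.179,-0.005,-0.002,-1.0],[0.0002,0.047,-0.0329,0.24,-0.005,-0.002,-1.0],[0.0003,0.0611,-0.0388,0.301,-0.005,-0.001,-1.0]]
[[0.0,0.0127,-0.0088,0.061,-0.0,-0.0,-1.0],[0.0,0.0261,-0.0163,0.122,-0.0,-0.0,-1.0],[0.0,0.0401,-0.0226,0.183,-0.0,-0.0,-1.0],[0.0,0.0546,-0.0275,0.245,-0.0,-0.0,-1.0],[0.0,0.0696,-0.0312,0.306,-0.0,-0.0,-1.0]]
[[0.0,0.0138,-0.0067,0.061,-0.0,-0.0,-1.0],[0.0,0.0282,-0.0121,0.122,-0.0,-0.0,-1.0],[0.0001,0.0431,-0.0161,0.183,-0.0,-0.0,-1.0],[0.0001,0.0582,-0.0188,0.244,-0.0,-0.0,-1.0],[0.0001,0.0736,-0.0201,0.305,-0.0,-0.0,-1.0]]
[[-0.0,0.0147,-0.0045,0.061,-0.0,-0.0,-1.0],[-0.0,0.0298,-0.0077,0.122,-0.0,-0.0,-1.0],[-0.0,0.0451,-0.0094,0.183,-0.0,-0.0,-1.0],[-0.0,0.0605,-0.0098,0.244,-0.0,-0.0,-1.0],[-0.0,0.0759,-0.0087,0.305,-0.0,-0.0,-1.0]]
```

{"method": "jog_arm", "body": {
  "increments": [
    [0, 0.009, -0.008, 0.057, -0.005, -0.002, -1],
    [0, 0.021, -0.017, 0.118, -0.005, -0.002, -1],
    [0, 0.033, -0.026, 0.179, -0.005, -0.002, -1],
    [0, 0.047, -0.033, 0.24, -0.005, -0.002, -1],
    [0, 0.061, -0.039, 0.301, -0.005, -0.002, -1]
  ]
}}

```text
clock: 3.07
position: [0.5446, -0.0985, 0.2004]
ee_rot: [0.994, -0.089, -0.005, 0.066]
ft_force: [-0.2, 8.2, 2.5]
grip_width: 0.106
grasp_force: 31.2
```

{"method": "jog_arm", "body": {
  "increments": [
    [0, 0.013, -0.009, 0.061, 0, 0, -1],
    [0, 0.026, -0.016, 0.122, 0, 0, -1],
    [0, 0.04, -0.023, 0.183, 0, 0, -1],
    [0, 0.055, -0.0275, 0.245, 0, 0, -1],
    [0, 0.07, -0.031, 0.306, 0, 0, -1]
  ]
}}

```text
clock: 3.48
position: [0.5325, -0.165, 0.2411]
ee_rot: [0.992, -0.09, 0.008, -0.085]
ft_force: [1.1, 3.2, 1.0]
grip_width: 0.101
grasp_force: 30.7
```

```bash
python3 s.py
python3 - <<'E'
from lid import *
p,R,o=cur(); g=p+.006*R.apply([0,0,1])-H; print('rad',np.hypot(g@CX,g[2]),'th',np.arctan2(g[2],-g@CX)-np.arctan2(.05,.155),'lat',g@CY)
plan([wp(th) for th in np.linspace(.925,1.85,11)[1:]])
E
```

```text
TCP [ 0.5325 -0.165   0.2411] f [1.1 3.2 1. ] grip 0.101 30.705485343933105 t 3.48 q [ 0.95  0.3  -0.76  1.62  0.04  1.31 -1.55]
tau 9.8 bx [ 0.984 -0.179  0.002]
rad 0.16443051125404518 th 0.9514596072657038 lat -5.3841488403004456e-05
[[0.0001,0.0108,-0.0032,0.065,-0.002,-0.002,-1.0],[0.0001,0.0252,-0.0086,0.126,-0.002,-0.002,-1.0],[0.0002,0.0401,-0.0126,0.187,-0.002,-0.002,-1.0],[0.0002,0.0553,-0.0152,0.248,-0.002,-0.002,-1.0],[0.0002,0.0706,-0.0165,0.309,-0.002,-0.001,-1.0]]
[[0.0,0.0148,-0.0045,0.061,-0.0,-0.0,-1.0],[0.0,0.0299,-0.0076,0.122,-0.0,-0.0,-1.0],[0.0,0.0452,-0.0094,0.183,-0.0,-0.0,-1.0],[0.0001,0.0606,-0.0097,0.244,-0.0,-0.0,-1.0],[0.0001,0.076,-0.0086,0.305,-0.0,-0.0,-1.0]]
```

Tracking is good, so I'll continue.

{"method": "jog_arm", "body": {
  "increments": [
    [0, 0.011, -0.003, 0.065, -0.002, -0.002, -1],
    [0, 0.025, -0.009, 0.126, -0.002, -0.002, -1],
    [0, 0.04, -0.013, 0.187, -0.002, -0.002, -1],
    [0, 0.055, -0.015, 0.248, -0.002, -0.002, -1],
    [0, 0.071, -0.0165, 0.309, -0.002, -0.002, -1]
  ]
}}

```text
clock: 3.9
position: [0.5194, -0.2382, 0.2465]
ee_rot: [0.968, -0.087, 0.022, -0.236]
ft_force: [0.9, -0.1, 7.1]
grip_width: 0.104
grasp_force: 31.4
```

```bash
python3 s.py
python3 - <<'E'
from lid import *
p,R,o=cur(); g=p+.006*R.apply([0,0,1])-H; print('rad',np.hypot(g@CX,g[2]),'th',np.arctan2(g[2],-g@CX)-np.arctan2(.05,.155),'lat',g@CY)
plan([wp(th) for th in np.linspace(1.4,1.85,6)[1:]])
E
```

```text
TCP [ 0.5194 -0.2382  0.2465] f [ 0.9 -0.1  7.1] grip 0.104 31.361854076385498 t 3.9 q [ 1.14  0.45 -0.74  1.49 -0.16  1.43 -1.28]
tau 27.4 bx [ 0.984 -0.178  0.001]
rad 0.1642596155838117 th 1.3985247537784264 lat -4.0161632212757335e-05
[[0.0001,0.0151,-0.003,0.069,-0.002,-0.0,-1.0],[0.0001,0.0298,-0.0059,0.129,-0.002,-0.0,-1.0],[0.0001,0.0448,-0.0075,0.188,-0.002,-0.0,-1.0],[0.0001,0.0598,-0.0077,0.248,-0.002,-0.0,-1.0],[0.0001,0.0747,-0.0066,0.307,-0.002,-0.0,-1.0]]
```

{"method": "jog_arm", "body": {
  "increments": [
    [0, 0.015, -0.003, 0.069, 0, 0, -1],
    [0, 0.03, -0.006, 0.129, 0, 0, -1],
    [0, 0.045, -0.0075, 0.188, -0.002, 0, -1],
    [0, 0.06, -0.008, 0.248, -0.002, 0, -1],
    [0, 0.075, -0.007, 0.307, -0.002, 0, -1]
  ]
}}

```text
clock: 4.32
position: [0.5066, -0.3083, 0.2178]
ee_rot: [0.92, -0.083, 0.035, -0.382]
ft_force: [7.6, 55.7, 56.3]
grip_width: 0.098
grasp_force: 45.8
```

{"method": "jog_arm", "body": {
  "increments": [
    [0, 0, 0, 0, 0, 0, -1],
    [0, 0, 0, 0, 0, 0, -1],
    [0, 0, 0, 0, 0, 0, -1]
  ]
}}

```text
clock: 4.57
position: [0.5068, -0.3071, 0.2183]
ee_rot: [0.92, -0.083, 0.034, -0.381]
ft_force: [-0.6, -2.4, 17.5]
grip_width: 0.107
grasp_force: 33.6
```

```bash
python3 s.py
python3 - <<'E'
from lid import *
p,R,o=cur(); g=p+.006*R.apply([0,0,1])-H; print('rad',np.hypot(g@CX,g[2]),'th',np.arctan2(g[2],-g@CX)-np.arctan2(.05,.155))
E
```

```text
TCP [ 0.5068 -0.3071  0.2183] f [-0.6 -2.4 17.5] grip 0.107 33.591786324977875 t 4.57 q [ 1.24  0.7  -0.71  1.34 -0.27  1.58 -1.12]
tau 44.9 bx [ 0.984 -0.178 -0.   ]
rad 0.1635789845034314 th 1.8523615813823993
```

Run:
```python
from lid import *
p,R,o=cur(); up=p-.1*R.apply([0,0,1]); print(up)
plan([(p,R,.4,5),(up,R,.4,4),([.515,-.33,.40],lidtool(15),.6,6),([.50,.0,.36],down(45),1,10),([.4924,.327,.25],down(120),1,15)])
```

```text
[ 0.49422794 -0.37665743  0.28911701]
[[0.0,0.0,0.0,0.0,0.0,0.0,0.4],[0.0,0.0,0.0,0.0,0.0,0.0,0.4],[0.0,0.0,0.0,0.0,0.0,0.0,0.4],[0.0,0.0,0.0,0.0,0.0,0.0,0.4],[0.0,0.0,0.0,0.0,0.0,0.0,0.4]]
[[0.0,-0.0,-0.025,0.0,0.0,0.0,0.4],[0.0,0.0,-0.05,0.0,0.0,0.0,0.4],[-0.0,0.0,-0.075,0.0,0.0,0.0,0.4],[-0.0,-0.0,-0.1,0.0,0.0,0.0,0.4],[0.002,-0.0189,-0.1072,-0.087,-0.0,-0.0,0.6]]
[[0.002,-0.0182,-0.0089,-0.087,-0.0,-0.0,0.6],[0.004,-0.0364,-0.0177,-0.174,-0.0,-0.001,0.6],[0.0061,-0.0546,-0.0266,-0.261,-0.0,-0.001,0.6],[0.0081,-0.0728,-0.0355,-0.349,-0.0,-0.001,0.6],[0.0101,-0.091,-0.0443,-0.436,-0.0,-0.001,0.6]]
[[-0.0074,-0.0301,0.0122,-0.024,-0.013,-0.096,1.0],[-0.0147,-0.0602,0.0244,-0.048,-0.025,-0.192,1.0],[-0.022,-0.0903,0.0365,-0.072,-0.038,-0.288,1.0],[-0.0294,-0.1204,0.0487,-0.096,-0.051,-0.384,1.0],[-0.0367,-0.1504,0.0609,-0.12,-0.063,-0.479,1.0]]
[[0.0083,-0.0312,0.0084,-0.024,-0.013,-0.096,1.0],[0.0166,-0.0623,0.0168,-0.048,-0.025,-0.192,1.0],[0.0249,-0.0934,0.0252,-0.073,-0.038,-0.288,1.0],[0.0332,-0.1245,0.0337,-0.097,-0.051,-0.383,1.0],[0.0415,-0.1556,0.0421,-0.121,-0.063,-0.479,1.0]]
[[0.015,-0.0158,0.0073,0.0,-0.0,-0.088,1.0],[0.0301,-0.0316,0.0146,0.0,-0.0,-0.175,1.0],[0.0451,-0.0473,0.022,0.0,-0.0,-0.262,1.0],[0.0602,-0.0631,0.0293,0.0,-0.0,-0.349,1.0],[0.0752,-0.0789,0.0366,0.0,-0.0,-0.437,1.0]]
[[0.0203,-0.0079,0.0074,0.0,-0.0,-0.087,1.0],[0.0406,-0.0159,0.0147,0.0,-0.0,-0.174,1.0],[0.061,-0.0238,0.022,0.0,-0.0,-0.261,1.0],[0.0813,-0.0317,0.0294,0.0,0.0,-0.349,1.0],[0.1016,-0.0396,0.0367,0.0,0.0,-0.436,1.0]]
[[0.0218,0.0014,0.0073,0.0,0.0,-0.087,1.0],[0.0435,0.0028,0.0146,0.0,0.0,-0.174,1.0],[0.0653,0.0041,0.022,0.0,0.0,-0.262,1.0],[0.087,0.0055,0.0293,0.0,0.0,-0.349,1.0],[0.1088,0.0069,0.0366,0.0,0.0,-0.436,1.0]]
```

{"method": "jog_arm", "body": {
  "increments": [
    [0, 0, 0, 0, 0, 0, 0.4],
    [0, 0, 0, 0, 0, 0, 0.4],
    [0, 0, 0, 0, 0, 0, 0.4],
    [0, 0, 0, 0, 0, 0, 0.4],
    [0, 0, 0, 0, 0, 0, 0.4]
  ]
}}

```text
clock: 4.98
position: [0.5048, -0.3072, 0.214]
ee_rot: [0.921, -0.084, 0.031, -0.38]
ft_force: [0.7, -0.9, -1.0]
grip_width: 0.704
grasp_force: 0.0
```

{"method": "jog_arm", "body": {
  "increments": [
    [0, 0, -0.02, 0, 0, 0, 0.4],
    [0, 0, -0.04, 0, 0, 0, 0.4],
    [0, 0, -0.065, 0, 0, 0, 0.4],
    [0, 0, -0.09, 0, 0, 0, 0.4],
    [0, 0, -0.11, 0, 0, 0, 0.4]
  ]
}}

```text
clock: 5.4
position: [0.491, -0.385, 0.2932]
ee_rot: [0.921, -0.085, 0.032, -0.38]
ft_force: [-0.8, -0.5, -0.3]
grip_width: 0.702
grasp_force: 0.0
```

{"method": "jog_arm", "body": {
  "increments": [
    [0.002, -0.018, -0.009, -0.1, 0, 0, 0.6],
    [0.004, -0.036, -0.018, -0.2, 0, 0, 0.6],
    [0.006, -0.055, -0.027, -0.3, 0, 0, 0.6],
    [0.008, -0.073, -0.036, -0.4, 0, 0, 0.6],
    [0.01, -0.11, -0.044, -0.52, 0, 0, 0.6]
  ]
}}

```text
clock: 5.82
position: [0.5088, -0.3426, 0.3991]
ee_rot: [0.987, -0.093, 0.007, -0.129]
ft_force: [1.7, -1.7, -0.9]
grip_width: 0.803
grasp_force: 0.0
```

```bash
python3 s.py
python3 - <<'E'
from lid import *
from workcell import optics
c=optics.camera('side'); P,col=cloud(c); np.savez('pics/side1.npz',**c)
Q=box(P,.3,.75,-.4,-.1,.1,.40); d=Q-H; a=np.degrees(np.arctan2(d[:,2],-d@CX)); k=(np.abs(d@CY)<.1)&(d[:,2]<.18)&(a<115); print('front-face lid angle pts',k.sum(),np.percentile(a[k],[10,50,90]))
plan([([.50,.0,.36],down(45),1,10),([.4924,.327,.25],down(120),1,15)])
E
```

```text
TCP [ 0.5088 -0.3426  0.3991] f [ 1.7 -1.7 -0.9] grip 0.803 0.0 t 5.82 q [ 1.06  0.44 -0.66  1.11  0.02  1.75 -1.31]
tau 14.8 bx [ 0.983 -0.185 -0.01 ]
front-face lid angle pts 4838 [103.76864895 105.66448783 107.14354042]
[[-0.0071,-0.0302,0.0129,-0.023,-0.012,-0.095,1.0],[-0.0142,-0.0604,0.0257,-0.045,-0.025,-0.19,1.0],[-0.0213,-0.0906,0.0386,-0.068,-0.037,-0.285,1.0],[-0.0284,-0.1208,0.0515,-0.091,-0.049,-0.38,1.0],[-0.0355,-0.1509,0.0644,-0.113,-0.062,-0.476,1.0]]
[[0.0086,-0.0311,0.0093,-0.023,-0.012,-0.095,1.0],[0.0171,-0.0623,0.0185,-0.046,-0.025,-0.19,1.0],[0.0256,-0.0934,0.0278,-0.068,-0.037,-0.285,1.0],[0.0341,-0.1245,0.0371,-0.091,-0.049,-0.38,1.0],[0.0426,-0.1556,0.0464,-0.114,-0.062,-0.475,1.0]]
[[0.0151,-0.0158,0.0073,0.0,0.0,-0.087,1.0],[0.0301,-0.0316,0.0147,0.0,0.0,-0.175,1.0],[0.0452,-0.0474,0.022,0.0,0.001,-0.262,1.0],[0.0602,-0.0632,0.0293,0.0,0.001,-0.349,1.0],[0.0753,-0.0789,0.0366,0.0,0.001,-0.436,1.0]]
[[0.0203,-0.008,0.0074,0.0,-0.0,-0.088,1.0],[0.0406,-0.0159,0.0147,0.0,-0.0,-0.175,1.0],[0.0609,-0.0239,0.0221,0.0,-0.0,-0.262,1.0],[0.0812,-0.0318,0.0294,0.0,-0.0,-0.35,1.0],[0.1015,-0.0397,0.0367,0.0,-0.0,-0.437,1.0]]
[[0.0218,0.0014,0.0074,0.0,-0.0,-0.087,1.0],[0.0436,0.0028,0.0147,0.0,-0.0,-0.174,1.0],[0.0653,0.0042,0.0221,0.0,-0.0,-0.262,1.0],[0.0871,0.0056,0.0294,0.0,-0.0,-0.349,1.0],[0.1088,0.007,0.0367,0.0,-0.0,-0.436,1.0]]
```

{"method": "jog_arm", "body": {
  "increments": [
    [-0.007, -0.03, 0.013, -0.023, -0.012, -0.095, 1],
    [-0.014, -0.06, 0.026, -0.045, -0.025, -0.19, 1],
    [-0.021, -0.091, 0.039, -0.068, -0.037, -0.285, 1],
    [-0.028, -0.121, 0.051, -0.091, -0.049, -0.38, 1],
    [-0.036, -0.151, 0.064, -0.113, -0.062, -0.476, 1]
  ]
}}

```text
clock: 6.28
position: [0.5037, -0.1712, 0.3782]
ee_rot: [0.986, 0.152, 0.004, -0.072]
ft_force: [0.3, 0.3, 0.9]
grip_width: 1.001
grasp_force: 0.0
```

{"method": "jog_arm", "body": {
  "increments": [
    [0.009, -0.031, 0.009, -0.023, -0.012, -0.095, 1],
    [0.017, -0.062, 0.018, -0.046, -0.025, -0.19, 1],
    [0.026, -0.093, 0.028, -0.068, -0.037, -0.285, 1],
    [0.034, -0.125, 0.037, -0.091, -0.049, -0.38, 1],
    [0.043, -0.156, 0.046, -0.114, -0.062, -0.475, 1]
  ]
}}

```text
clock: 6.7
position: [0.4978, -0.0045, 0.3561]
ee_rot: [0.925, 0.381, -0.001, -0.008]
ft_force: [0.9, 0.5, 0.3]
grip_width: 1.0
grasp_force: 0.0
```

{"method": "jog_arm", "body": {
  "increments": [
    [0.015, -0.016, 0.007, 0, 0, -0.087, 1],
    [0.03, -0.032, 0.015, 0, 0, -0.175, 1],
    [0.045, -0.047, 0.022, 0, 0, -0.262, 1],
    [0.06, -0.063, 0.029, 0, 0, -0.349, 1],
    [0.075, -0.079, 0.037, 0, 0, -0.436, 1]
  ]
}}

```text
clock: 7.12
position: [0.4959, 0.1043, 0.3209]
ee_rot: [0.82, 0.572, 0.001, -0.009]
ft_force: [0.2, -0.1, -0.3]
grip_width: 1.007
grasp_force: 0.0
```

{"method": "jog_arm", "body": {
  "increments": [
    [0.02, -0.008, 0.007, 0, 0, -0.087, 1],
    [0.04, -0.016, 0.015, 0, 0, -0.175, 1],
    [0.061, -0.024, 0.022, 0, 0, -0.262, 1],
    [0.081, -0.032, 0.029, 0, 0, -0.349, 1],
    [0.102, -0.04, 0.037, 0, 0, -0.436, 1]
  ]
}}

```text
clock: 7.53
position: [0.4939, 0.2142, 0.2856]
ee_rot: [0.677, 0.735, 0.003, -0.009]
ft_force: [0.4, -0.3, 0.7]
grip_width: 1.001
grasp_force: 0.0
```

{"method": "jog_arm", "body": {
  "increments": [
    [0.022, 0.001, 0.007, 0, 0, -0.087, 1],
    [0.044, 0.003, 0.015, 0, 0, -0.175, 1],
    [0.065, 0.004, 0.022, 0, 0, -0.262, 1],
    [0.087, 0.006, 0.029, 0, 0, -0.349, 1],
    [0.109, 0.007, 0.037, 0, 0, -0.436, 1]
  ]
}}

```text
clock: 7.95
position: [0.4923, 0.324, 0.2502]
ee_rot: [0.502, 0.865, 0.005, -0.008]
ft_force: [-0.1, -0.3, 0.1]
grip_width: 0.998
grasp_force: 0.0
```

```bash
python3 s.py
python3 - <<'E'
from h import *
from workcell import optics
S={n:optics.camera(n) for n in ('top','side','wrist')}
for n,c in S.items():
    np.savez(f'pics/{n}2.npz',**c); P,col=cloud(c); print(n)
    rect(box(P,.42,.56,.25,.4,.066,.073),'hub'); rect(box(P,.49,.59,-.17,-.07,.040,.060),'spindle')
a=S['top']['color'][110:270,350:510,::-1]; b=S['wrist']['color'][:,:,::-1]
a=cv2.resize(a,(400,400),interpolation=cv2.INTER_CUBIC)
cv2.imwrite('pics/m2.png',cv2.resize(np.hstack([a,b]),(800,308)))
E
```

```text
TCP [0.4923 0.324  0.2502] f [-0.1 -0.3  0.1] grip 0.998 0.0 t 7.95 q [ 0.23  0.52 -1.19  1.53  0.47  1.42 -0.46]
tau 0.8 bx [-0.495  0.869  0.019]
top
hub 0 ctr [0. 0.] size [0. 0.] ang 0.0 z med nan
spindle 74 ctr [ 540.8 -120.6] size [15.8 16.2] ang 3.93 z med 0.0494
side
hub 398 ctr [493.5 328.1] size [42.5 43.4] ang 30.16 z med 0.0700
spindle 0 ctr [0. 0.] size [0. 0.] ang 0.0 z med nan
wrist
hub 1520 ctr [492.9 327.8] size [42.  41.8] ang 29.85 z med 0.0695
spindle 0 ctr [0. 0.] size [0. 0.] ang 0.0 z med nan
  return _methods._mean(a, axis=axis, dtype=dtype,
  ret = ret.dtype.type(ret / rcount)
```

View pics/m2.png

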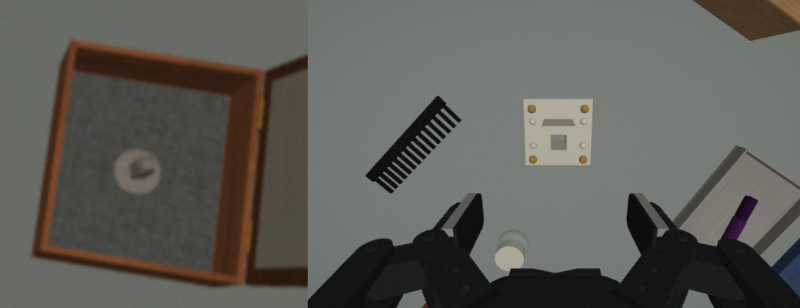

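The left half (case from above) shows the spindle in the empty case near its centre, at mosaic px (140,168), and the lid fully back. The right half (wrist) shows the carousel square to the tool with its hub at (558,142), fingers clear.

Run:
```python
from h import *
R=down(120); plan([([.493,.328,.12],R,1,5),([.493,.328,.066],R,1,5)])
```

```text
[[-0.0001,0.0007,0.026,-0.0,-0.004,-0.001,1.0],[-0.0003,0.0014,0.0519,-0.001,-0.008,-0.002,1.0],[-0.0004,0.0021,0.0779,-0.001,-0.012,-0.004,1.0],[-0.0005,0.0028,0.1039,-0.001,-0.016,-0.005,1.0],[-0.0007,0.0035,0.1299,-0.001,-0.02,-0.006,1.0]]
[[0.0,0.0,0.0108,-0.0,-0.0,-0.0,1.0],[0.0,0.0001,0.0216,-0.0,-0.0,-0.0,1.0],[0.0,0.0001,0.0324,-0.0,-0.0,-0.0,1.0],[0.0,0.0001,0.0432,-0.0,-0.0,-0.0,1.0],[0.0,0.0001,0.054,-0.0,-0.0,-0.0,1.0]]
```

{"method": "jog_arm", "body": {
  "increments": [
    [0, 0.001, 0.026, 0, -0.004, -0.001, 1],
    [0, 0.002, 0.052, 0, -0.008, -0.002, 1],
    [0, 0.002, 0.078, 0, -0.012, -0.004, 1],
    [-0.0005, 0.003, 0.104, 0, -0.016, -0.005, 1],
    [-0.0007, 0.0035, 0.13, 0, -0.02, -0.006, 1]
  ]
}}

```text
clock: 8.52
position: [0.4953, 0.3249, 0.1198]
ee_rot: [0.503, 0.864, -0.0, 0.001]
ft_force: [0.4, 0.3, 0.2]
grip_width: 1.001
grasp_force: 0.0
```

```bash
python3 s.py
python3 - <<'E'
from h import *
R=down(120); plan([([.493,.328,.066],R,1,5)])
E
```

```text
TCP [0.4953 0.3249 0.1198] f [0.4 0.3 0.2] grip 1.001 0.0 t 8.52 q [ 0.16  0.63 -1.09  1.66  0.6   1.22 -0.55]
tau -0.1 bx [-0.494  0.869 -0.002]
[[0.0008,-0.0001,0.0107,0.0,0.0,-0.001,1.0],[0.0016,-0.0002,0.0215,0.0,0.001,-0.003,1.0],[0.0024,-0.0003,0.0322,0.0,0.001,-0.004,1.0],[0.0032,-0.0004,0.043,0.0,0.002,-0.005,1.0],[0.004,-0.0005,0.0537,0.001,0.002,-0.007,1.0]]
```

{"method": "jog_arm", "body": {
  "increments": [
    [0.001, 0, 0.011, 0, 0, 0, 1],
    [0.002, 0, 0.022, 0, 0, 0, 1],
    [0.004, 0, 0.04, 0, 0, -0.003, 1],
    [0.004, 0, 0.054, 0, 0, -0.005, 1],
    [0.004, 0, 0.054, 0, 0, -0.005, 1]
  ]
}}

```text
clock: 8.93
position: [0.4922, 0.3285, 0.0646]
ee_rot: [0.5, 0.866, -0.002, 0.0]
ft_force: [0.3, -0.1, 0.2]
grip_width: 0.998
grasp_force: 0.0
```

```bash
python3 s.py
python3 - <<'E'
from h import *
R=down(120); plan([([.493,.328,.066],R,1,1)])
E
```

```text
TCP [0.4922 0.3285 0.0646] f [ 0.3 -0.1  0.2] grip 0.998 0.0 t 8.93 q [ 0.12  0.7  -1.04  1.7   0.66  1.14 -0.59]
tau -0.2 bx [-0.5    0.866 -0.002]
[[-0.0008,0.0005,-0.0014,-0.002,0.002,0.001,1.0]]
```

Well aligned. Next: close, check, lift.

{"method": "jog_arm", "body": {
  "increments": [
    [0, 0, 0, 0, 0, 0, -1],
    [0, 0, 0, 0, 0, 0, -1],
    [0, 0, 0, 0, 0, 0, -1],
    [0, 0, 0, 0, 0, 0, -1],
    [0, 0, 0, 0, 0, 0, -1]
  ],
  "grip_force": 40
}}

```text
clock: 9.35
position: [0.4933, 0.3299, 0.0677]
ee_rot: [0.5, 0.866, 0.0, 0.001]
ft_force: [-1.0, -1.0, 5.6]
grip_width: 0.486
grasp_force: 42.1
```

{"method": "jog_arm", "body": {
  "increments": [
    [0, 0, -0.01, 0, 0, 0, -1],
    [0, 0, -0.03, 0, 0, 0, -1],
    [0, 0, -0.06, 0, 0, 0, -1],
    [0, 0, -0.1, 0, 0, 0, -1],
    [0, 0, -0.136, 0, 0, 0, -1]
  ]
}}

```text
clock: 9.77
position: [0.492, 0.3297, 0.2048]
ee_rot: [0.499, 0.866, -0.0, 0.001]
ft_force: [0.5, 1.6, -1.9]
grip_width: 0.484
grasp_force: 41.1
```

```bash
python3 s.py
python3 - <<'E'
from h import *
from workcell import optics
c=optics.camera('side'); P,col=cloud(c); p,R,o=cur()
rect(box(P,.38,.6,.22,.44,p[2]-.062,p[2]-.052),'tray level')
# view point: TCP 130 mm off spindle towards case -x, yaw 75
Q=down(75); t=np.array([.541,-.12,.26])-.12*CX
plan([(t,Q,-1,10)])
E
```

```text
TCP [0.492  0.3297 0.2048] f [ 0.5  1.6 -1.9] grip 0.484 41.09058201313019 t 9.77 q [ 0.19  0.55 -1.16  1.58  0.52  1.35 -0.5 ]
tau -0.1 bx [-0.502  0.865 -0.001]
tray level 156 ctr [486.9 338.6] size [82.9 63.9] ang 28.02 z med 0.1538
[[-0.0323,-0.0108,-0.0048,0.001,-0.0,0.079,-1.0],[-0.0647,-0.0216,-0.0097,0.002,-0.001,0.157,-1.0],[-0.097,-0.0323,-0.0145,0.002,-0.001,0.236,-1.0],[-0.1294,-0.0431,-0.0194,0.003,-0.001,0.315,-1.0],[-0.1617,-0.0539,-0.0242,0.004,-0.001,0.394,-1.0]]
[[-0.034,0.0024,-0.0048,0.001,-0.001,0.078,-1.0],[-0.068,0.0049,-0.0096,0.002,-0.001,0.157,-1.0],[-0.102,0.0073,-0.0144,0.002,-0.001,0.236,-1.0],[-0.136,0.0097,-0.0192,0.003,-0.001,0.315,-1.0],[-0.1701,0.0122,-0.024,0.004,-0.002,0.393,-1.0]]
```

Run:
```python
from h import *
c=np.load('pics/wrist2.npz'); p=np.array([.4923,.324,.2502]); R=Ro.from_quat([.502,.865,.005,-.008])
print('K',c['K'][0],'cam pos in tool',R.inv().apply(-c['R'].T@c['t']-p).round(3),'view axis in tool',R.inv().apply(c['R'][2]).round(3),'img down',R.inv().apply(c['R'][1]).round(3))
C=R.inv().apply(-c['R'].T@c['t']-p)
def px(X):  # tool-frame point to pixel
    w=R.apply(X)+p; q=c['R']@w+c['t']; return (c['K']@q/q[2])[:2].round(0)
for z in(.058,.066): print('tray front edge',px([.05,0,z]),'back',px([-.05,0,z]))
for dx in (.0,.05,.1,.15,.2): print(dx,'spindle top at TCP z .26',px([dx,0,.26-.052]),'z .2',px([dx,0,.2-.052]))
plan([([.39,-.1,.26],down(5),-1,18)])
```

```text
K [319.03299952   0.         321.3259034 ] cam pos in tool [ 0.076 -0.001 -0.116] view axis in tool [-0.286 -0.002  0.958] img down [-0.958  0.002 -0.286]
tray front edge [325. 152.] back [324. 308.]
tray front edge [325. 149.] back [324. 301.]
0.0 spindle top at TCP z .26 [323. 178.] z .2 [324. 194.]
0.05 spindle top at TCP z .26 [323. 129.] z .2 [324. 135.]
0.1 spindle top at TCP z .26 [324.  75.] z .2 [324.  69.]
0.15 spindle top at TCP z .26 [324.  17.] z .2 [324.  -4.]
0.2 spindle top at TCP z .26 [324. -48.] z .2 [325. -88.]
[[-0.0179,-0.017,-0.0028,0.0,-0.0,0.112,-1.0],[-0.0358,-0.034,-0.0056,0.001,-0.001,0.223,-1.0],[-0.0536,-0.051,-0.0084,0.001,-0.001,0.335,-1.0],[-0.0715,-0.068,-0.0111,0.001,-0.002,0.446,-1.0],[-0.0894,-0.085,-0.0139,0.002,-0.002,0.558,-1.0]]
[[-0.0242,-0.005,-0.0028,-0.0,-0.001,0.112,-1.0],[-0.0484,-0.0099,-0.0055,0.0,-0.001,0.223,-1.0],[-0.0725,-0.0149,-0.0082,0.001,-0.001,0.335,-1.0],[-0.0967,-0.0198,-0.0109,0.001,-0.002,0.447,-1.0],[-0.1209,-0.0248,-0.0136,0.001,-0.002,0.558,-1.0]]
[[-0.0231,0.0086,-0.0027,0.0,-0.001,0.112,-1.0],[-0.0463,0.0172,-0.0054,0.001,-0.001,0.223,-1.0],[-0.0694,0.0258,-0.0081,0.001,-0.002,0.335,-1.0],[-0.0926,0.0344,-0.0107,0.001,-0.002,0.447,-1.0],[-0.1157,0.043,-0.0134,0.002,-0.003,0.558,-1.0]]
[[-0.0151,0.0195,-0.0027,0.0,-0.0,0.112,-1.0],[-0.0302,0.0391,-0.0053,0.001,-0.0,0.223,-1.0],[-0.0453,0.0586,-0.0079,0.001,-0.001,0.335,-1.0]]
```

Run:
```python
from h import *
plan([([.456,-.12,.23],down(4),-1,20)])
```

```text
[[-0.0186,-0.013,-0.001,0.0,-0.0,0.101,-1.0],[-0.0372,-0.0259,-0.002,0.001,-0.001,0.203,-1.0],[-0.0558,-0.0389,-0.003,0.001,-0.001,0.304,-1.0],[-0.0744,-0.0518,-0.0039,0.001,-0.002,0.405,-1.0],[-0.0931,-0.0648,-0.0049,0.001,-0.002,0.507,-1.0]]
[[-0.0225,-0.0023,-0.001,0.001,-0.001,0.101,-1.0],[-0.0451,-0.0046,-0.0019,0.001,-0.001,0.202,-1.0],[-0.0677,-0.0069,-0.0028,0.001,-0.001,0.304,-1.0],[-0.0902,-0.0092,-0.0038,0.002,-0.002,0.405,-1.0],[-0.1128,-0.0115,-0.0047,0.002,-0.002,0.506,-1.0]]
[[-0.0209,0.0089,-0.0009,0.0,-0.001,0.102,-1.0],[-0.0417,0.0179,-0.0018,0.0,-0.001,0.203,-1.0],[-0.0626,0.0268,-0.0027,0.001,-0.001,0.304,-1.0],[-0.0834,0.0357,-0.0036,0.001,-0.002,0.406,-1.0],[-0.1043,0.0447,-0.0045,0.001,-0.002,0.507,-1.0]]
[[-0.0139,0.0179,-0.0009,0.0,-0.001,0.101,-1.0],[-0.0278,0.0358,-0.0018,0.001,-0.001,0.202,-1.0],[-0.0417,0.0537,-0.0026,0.001,-0.002,0.304,-1.0],[-0.0556,0.0717,-0.0035,0.001,-0.002,0.405,-1.0],[-0.0695,0.0896,-0.0044,0.002,-0.002,0.506,-1.0]]
```

{"method": "jog_arm", "body": {
  "increments": [
    [-0.019, -0.013, -0.001, 0, 0, 0.101, -1],
    [-0.037, -0.026, -0.002, 0, 0, 0.203, -1],
    [-0.056, -0.039, -0.003, 0, 0, 0.304, -1],
    [-0.074, -0.052, -0.004, 0, 0, 0.405, -1],
    [-0.093, -0.065, -0.005, 0.001, -0.002, 0.507, -1]
  ]
}}

```text
clock: 10.23
position: [0.4824, 0.2158, 0.208]
ee_rot: [0.702, 0.712, -0.001, 0.002]
ft_force: [0.4, 0.1, -1.0]
grip_width: 0.49
grasp_force: 41.3
```

{"method": "jog_arm", "body": {
  "increments": [
    [-0.023, -0.002, -0.001, 0, 0, 0.101, -1],
    [-0.045, -0.005, -0.002, 0, 0, 0.203, -1],
    [-0.068, -0.007, -0.003, 0, 0, 0.304, -1],
    [-0.09, -0.009, -0.004, 0, 0, 0.405, -1],
    [-0.113, -0.0115, -0.005, 0.001, -0.002, 0.507, -1]
  ]
}}

```text
clock: 10.65
position: [0.473, 0.1027, 0.2135]
ee_rot: [0.858, 0.513, -0.002, 0.002]
ft_force: [0.1, -0.8, -1.7]
grip_width: 0.484
grasp_force: 41.3
```

{"method": "jog_arm", "body": {
  "increments": [
    [-0.021, 0.009, -0.001, 0, 0, 0.101, -1],
    [-0.042, 0.018, -0.002, 0, 0, 0.203, -1],
    [-0.063, 0.027, -0.003, 0, 0, 0.304, -1],
    [-0.083, 0.036, -0.004, 0, 0, 0.405, -1],
    [-0.104, 0.045, -0.0045, 0.001, -0.002, 0.507, -1]
  ]
}}

```text
clock: 11.07
position: [0.4639, -0.0101, 0.2187]
ee_rot: [0.96, 0.281, -0.002, 0.003]
ft_force: [-0.6, 0.1, -1.8]
grip_width: 0.485
grasp_force: 41.3
```

{"method": "jog_arm", "body": {
  "increments": [
    [-0.014, 0.018, -0.001, 0, 0, 0.101, -1],
    [-0.028, 0.036, -0.002, 0, 0, 0.203, -1],
    [-0.042, 0.054, -0.003, 0, 0, 0.304, -1],
    [-0.056, 0.072, -0.004, 0, 0, 0.405, -1],
    [-0.07, 0.09, -0.0045, 0.001, -0.002, 0.507, -1]
  ]
}}

```text
clock: 11.48
position: [0.4541, -0.1237, 0.2239]
ee_rot: [0.999, 0.032, -0.002, 0.003]
ft_force: [0.4, -1.2, -1.8]
grip_width: 0.485
grasp_force: 41.3
```

{"method": "jog_arm", "body": {
  "increments": [
    [0, 0, 0, 0, 0, 0, -1],
    [0, 0, 0, 0, 0, 0, -1]
  ]
}}

```text
clock: 11.65
position: [0.4541, -0.1236, 0.2236]
ee_rot: [0.999, 0.033, -0.003, 0.003]
ft_force: [0.1, 0.3, -1.7]
grip_width: 0.488
grasp_force: 41.4
```

```bash
python3 s.py
python3 - <<'E'
from h import *
from workcell import optics
c=optics.camera('wrist'); P,col=cloud(c); np.savez('pics/wrist3.npz',**c); p,R,o=cur()
for lo,hi in((.047,.056),(.035,.044),(.02,.04)): rect(box(P,.50,.59,-.17,-.07,lo,hi),'spindle')
T=R.inv().apply(P-p); rect(T[(abs(T[:,0])<.06)&(abs(T[:,1])<.06)&(T[:,2]>.05)&(T[:,2]<.066)],'tray in tool frame')
rect(T[(abs(T[:,0])<.04)&(abs(T[:,1])<.04)&(T[:,2]>-.012)&(T[:,2]<.004)],'hub top in tool frame')
cv2.imwrite('pics/w3.png',c['color'][:,:,::-1])
E
```

```text
TCP [ 0.4541 -0.1236  0.2236] f [ 0.1  0.3 -1.7] grip 0.488 41.37594938278198 t 11.65 q [ 0.96  0.07 -0.82  1.86  0.06  1.24 -1.38]
tau -0.4 bx [ 0.998  0.066 -0.006]
spindle 254 ctr [ 539.9 -120.2] size [13.9 13.1] ang 3.7 z med 0.0510
spindle 16 ctr [ 539.8 -120.2] size [16.1 14.1] ang 0.19 z med 0.0433
spindle 9 ctr [ 532.6 -124.1] size [0.  7.6] ang 5.65 z med 0.0311
tray in tool frame 12565 ctr [11.5  1.3] size [ 71.4 100.4] ang 0.31 z med 0.0601
hub top in tool frame 9600 ctr [-3.3  1.2] size [43.8 68.7] ang 0.24 z med -0.0018
```

View pics/w3.png

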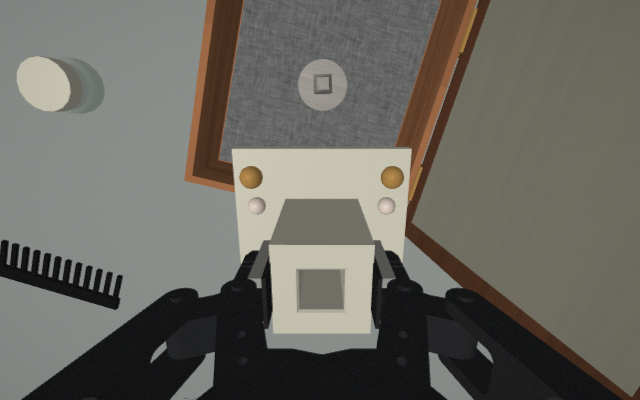

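The wrist view shows the spindle tip at px (323,84) square with the image, and the bore at (321,290) square too, so the turn already matches at about 3.7°. The lid, at right, is open.

Run:
```python
from h import *
p,R,o=cur(); Q=down(3.8); off=Q.apply([-.003,.0012,0])
t=np.array([.540,-.1202,0])-off
plan([(np.r_[t[:2],.2236],Q,-1,5),(np.r_[t[:2],.135],Q,-1,5)])
```

```text
[[0.0177,0.0005,-0.0001,0.001,0.001,0.0,-1.0],[0.0354,0.001,-0.0002,0.002,0.002,0.001,-1.0],[0.0532,0.0014,-0.0003,0.003,0.003,0.001,-1.0],[0.0709,0.0019,-0.0004,0.004,0.004,0.002,-1.0],[0.0886,0.0024,-0.0005,0.005,0.005,0.002,-1.0]]
[[-0.0,0.0,0.0177,0.0,0.0,0.0,-1.0],[-0.0,0.0,0.0354,0.0,0.0,0.0,-1.0],[0.0,0.0,0.0532,0.0,0.0,0.0,-1.0],[0.0,0.0,0.0709,0.0,0.0,0.0,-1.0],[0.0,-0.0,0.0886,0.0,0.0,0.0,-1.0]]
```

{"method": "jog_arm", "body": {
  "increments": [
    [0.018, 0, 0, 0.001, 0.001, 0, -1],
    [0.035, 0.001, 0, 0.002, 0.002, 0.001, -1],
    [0.053, 0.0015, 0, 0.003, 0.003, 0.001, -1],
    [0.071, 0.002, 0, 0.004, 0.004, 0.002, -1],
    [0.0886, 0.0024, -0.0005, 0.005, 0.005, 0.002, -1]
  ]
}}

```text
clock: 12.12
position: [0.5439, -0.1178, 0.2235]
ee_rot: [0.999, 0.034, -0.0, -0.0]
ft_force: [0.6, 0.5, -1.6]
grip_width: 0.487
grasp_force: 41.5
```

{"method": "jog_arm", "body": {
  "increments": [
    [0, 0, 0.015, 0, 0, 0, -1],
    [0, 0, 0.03, 0, 0, 0, -1],
    [0, 0, 0.05, 0, 0, 0, -1],
    [0, 0, 0.07, 0, 0, 0, -1],
    [0, 0, 0.08, 0, 0, 0, -1]
  ]
}}

```text
clock: 12.53
position: [0.5421, -0.1178, 0.1415]
ee_rot: [0.999, 0.034, -0.001, -0.0]
ft_force: [-0.8, -0.1, -1.7]
grip_width: 0.485
grasp_force: 41.4
```

{"method": "jog_arm", "body": {
  "increments": [
    [0, 0, 0, 0, 0, 0, -1],
    [0, 0, 0, 0, 0, 0, -1]
  ]
}}

```text
clock: 12.7
position: [0.5431, -0.1186, 0.1439]
ee_rot: [0.999, 0.034, -0.0, -0.0]
ft_force: [0.2, -0.3, -1.5]
grip_width: 0.481
grasp_force: 41.4
```

```bash
python3 s.py
python3 - <<'E'
from h import *
from workcell import optics
c=optics.camera('side'); w=optics.camera('wrist'); cv2.imwrite('pics/m4.png',cv2.resize(np.hstack([c['color'],w['color']])[:,:,::-1],(800,250)))
P,_=cloud(w); p,R,o=cur(); T=R.inv().apply(P-p)
rect(T[(abs(T[:,0])<.06)&(abs(T[:,1])<.06)&(T[:,2]>.05)&(T[:,2]<.066)],'tray in tool')
P,_=cloud(c); rect(box(P,.5,.58,-.16,-.08,p[2]-.004,p[2]+.006),'hub top side')
plan([(p*[0,0,0]+[.543-.0,-.1188,.0],R,-1,30)][:0] or [([.5431,-.1188,p[2]],down(3.8),-1,1)])
E
```

```text
TCP [ 0.5431 -0.1186  0.1439] f [ 0.2 -0.3 -1.5] grip 0.481 41.38225436210632 t 12.7 q [ 0.8   0.38 -0.79  1.75  0.3   1.14 -1.59]
tau 0.0 bx [ 0.998  0.067 -0.001]
tray in tool 12554 ctr [11.6 -0.2] size [ 71.7 100.6] ang 0.13 z med 0.0604
hub top side 108 ctr [ 540.  -108.8] size [41.3 55.6] ang 6.17 z med 0.1465
[[-0.0005,-0.0003,-0.0,0.001,-0.001,-0.0,-1.0]]
```

View pics/m4.png

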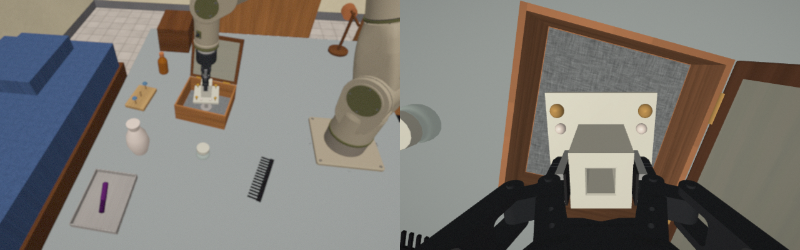

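The side view shows the carousel over the open case, clear of the walls and lid. The wrist view shows the tray inside the case outline, with the bore at (600,180).

{"method": "jog_arm", "body": {
  "increments": [
    [0, 0, 0.006, 0, 0, 0, -1],
    [0, 0, 0.012, 0, 0, 0, -1],
    [0, 0, 0.018, 0, 0, 0, -1],
    [0, 0, 0.024, 0, 0, 0, -1],
    [0, 0, 0.03, 0, 0, 0, -1]
  ]
}}

```text
clock: 13.22
position: [0.5428, -0.1195, 0.1127]
ee_rot: [0.999, 0.033, -0.0, 0.0]
ft_force: [0.9, 0.5, -1.4]
grip_width: 0.48
grasp_force: 41.4
```

{"method": "jog_arm", "body": {
  "increments": [
    [0, 0, 0, 0, 0, 0, -1]
  ]
}}

```text
clock: 13.3
position: [0.5421, -0.1194, 0.1118]
ee_rot: [0.999, 0.033, -0.001, -0.0]
ft_force: [-0.9, -0.9, -2.9]
grip_width: 0.482
grasp_force: 41.4
```

{"method": "jog_arm", "body": {
  "increments": [
    [0, 0, 0.003, 0, 0, 0, -1],
    [0, 0, 0.006, 0, 0, 0, -1],
    [0, 0, 0.009, 0, 0, 0, -1],
    [0, 0, 0.012, 0, 0, 0, -1],
    [0, 0, 0.012, 0, 0, 0, -1]
  ]
}}

```text
clock: 13.72
position: [0.5426, -0.1194, 0.1008]
ee_rot: [0.999, 0.033, -0.001, 0.0]
ft_force: [-0.6, 0.1, -2.4]
grip_width: 0.48
grasp_force: 41.4
```

{"method": "jog_arm", "body": {
  "increments": [
    [0, 0, 0.004, 0, 0, 0, -1],
    [0, 0, 0.008, 0, 0, 0, -1],
    [0, 0, 0.012, 0, 0, 0, -1],
    [0, 0, 0.016, 0, 0, 0, -1],
    [0, 0, 0.019, 0, 0, 0, -1]
  ]
}}

```text
clock: 14.13
position: [0.5427, -0.1194, 0.0818]
ee_rot: [0.999, 0.033, -0.0, 0.0]
ft_force: [-0.2, 0.2, -1.1]
grip_width: 0.48
grasp_force: 41.4
```

{"method": "jog_arm", "body": {
  "increments": [
    [0, 0, 0, 0, 0, 0, -1]
  ]
}}

```text
clock: 14.22
position: [0.5425, -0.1194, 0.0816]
ee_rot: [0.999, 0.033, -0.001, -0.0]
ft_force: [-0.3, 0.7, -1.3]
grip_width: 0.485
grasp_force: 41.4
```

{"method": "jog_arm", "body": {
  "increments": [
    [0, 0, 0.001, 0, 0, 0, -1],
    [0, 0, 0.002, 0, 0, 0, -1],
    [0, 0, 0.003, 0, 0, 0, -1],
    [0, 0, 0.004, 0, 0, 0, -1],
    [0, 0, 0.0045, 0, 0, 0, -1]
  ]
}}

```text
clock: 14.63
position: [0.5429, -0.1195, 0.0779]
ee_rot: [0.999, 0.033, -0.0, 0.0]
ft_force: [-1.0, -0.1, -2.1]
grip_width: 0.488
grasp_force: 41.4
```

{"method": "jog_arm", "body": {
  "increments": [
    [0, 0, 0.001, 0, 0, 0, -1],
    [0, 0, 0.002, 0, 0, 0, -1],
    [0, 0, 0.002, 0, 0, 0, -1]
  ]
}}

```text
clock: 14.88
position: [0.5431, -0.1194, 0.0777]
ee_rot: [0.999, 0.033, -0.0, 0.001]
ft_force: [-8.9, 1.4, 19.6]
grip_width: 0.485
grasp_force: 43.9
```

```bash
python3 s.py
python3 - <<'E'
from h import *
from workcell import optics
w=optics.camera('wrist'); P,_=cloud(w); p,R,o=cur(); T=R.inv().apply(P-p); k=(abs(T[:,0])<.04)&(abs(T[:,1])<.018)&(P[:,2]>.05)
rect(P[k&(P[:,2]>.07)&(P[:,2]<.09)],'hub top'); rect(box(P,.48,.6,-.18,-.06,.012,.03),'tray top')
E
```

```text
TCP [ 0.5431 -0.1194  0.0777] f [-8.9  1.4 19.6] grip 0.485 43.902021646499634 t 14.88 q [ 0.76  0.46 -0.75  1.8   0.37  1.02 -1.64]
tau -0.1 bx [ 0.998  0.065 -0.001]
hub top 7427 ctr [ 540.2 -119.6] size [43.8 36. ] ang 3.7 z med 0.0793
tray top 12537 ctr [ 554.6 -118.8] size [ 71.6 100.3] ang 3.69 z med 0.0175
```

Seated: 20 N contact, hub top at 79–80 mm. Releasing and backing off.

{"method": "jog_arm", "body": {
  "increments": [
    [0, 0, -0.001, 0, 0, 0, 0.6],
    [0, 0, -0.001, 0, 0, 0, 0.6],
    [0, 0, -0.001, 0, 0, 0, 0.6],
    [0, 0, -0.001, 0, 0, 0, 0.6],
    [0, 0, -0.001, 0, 0, 0, 0.6]
  ]
}}

```text
clock: 15.35
position: [0.5429, -0.1195, 0.0768]
ee_rot: [0.999, 0.033, -0.0, 0.0]
ft_force: [-0.1, 0.1, 0.7]
grip_width: 0.804
grasp_force: 0.0
```

{"method": "jog_arm", "body": {
  "increments": [
    [0, 0, -0.01, 0, 0, 0, 0.6],
    [0, 0, -0.03, 0, 0, 0, 0.6],
    [0, 0, -0.06, 0, 0, 0, 0.6],
    [0, 0, -0.1, 0, 0, 0, 0.6],
    [0, 0, -0.14, 0, 0, 0, 0.6]
  ]
}}

```text
clock: 15.77
position: [0.5423, -0.119, 0.2187]
ee_rot: [0.999, 0.033, -0.001, -0.0]
ft_force: [0.1, -1.0, 0.7]
grip_width: 0.797
grasp_force: 0.0
```

{"method": "jog_arm", "body": {
  "increments": [
    [0, 0, 0, 0, 0, 0, 0.6],
    [0, 0, 0, 0, 0, 0, 0.6],
    [0, 0, 0, 0, 0, 0, 0.6]
  ]
}}

```text
clock: 16.02
position: [0.5428, -0.1195, 0.2171]
ee_rot: [0.999, 0.033, -0.0, 0.0]
ft_force: [-0.2, 0.2, -0.5]
grip_width: 0.802
grasp_force: 0.0
```

```bash
python3 s.py
python3 - <<'E'
from h import *
from workcell import optics
w=optics.camera('wrist'); P,_=cloud(w); cv2.imwrite('pics/w5.png',w['color'][:,:,::-1])
rect(box(P,.5,.58,-.16,-.08,.07,.09),'hub'); k=box(P,.48,.6,-.18,-.06,.014,.022); rect(k,'tray top')
A=np.c_[k[:,:2],np.ones(len(k))]; print('tilt',np.linalg.lstsq(A,k[:,2],rcond=None)[0][:2])
E
```

```text
TCP [ 0.5428 -0.1195  0.2171] f [-0.2  0.2 -0.5] grip 0.802 0.0 t 16.02 q [ 0.83  0.31 -0.82  1.67  0.23  1.27 -1.55]
tau -0.0 bx [ 0.998  0.065 -0.   ]
hub 2155 ctr [ 540.6 -119.9] size [42.7 42. ] ang 3.42 z med 0.0794
tray top 5718 ctr [ 540.4 -119.9] size [100.9 100.2] ang 3.6 z med 0.0175
tilt [-0.000419   -0.00052104]
```

View pics/w5.png

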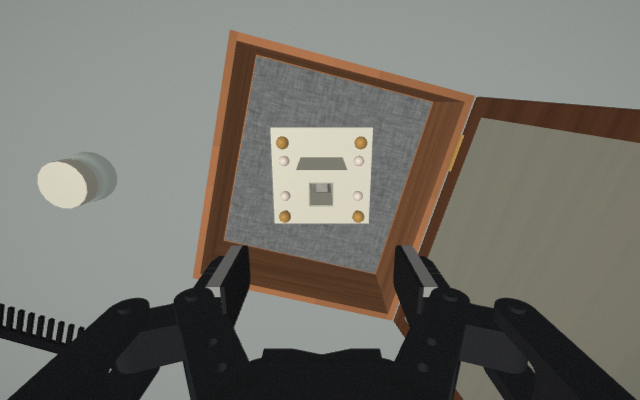

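The carousel sits flat on the spindle, which is visible in the bore at (321,190). The lid is open at right, the gripper is clear, and the jar and comb are in place.

```bash
python3 -c "
from workcell import workorder; print(workorder.hand_in())"
```

```text
the job is handed in; nothing more can be done
None
```

The job is handed in, with no verdict shown: at my last look the lid was back on its stop, the carousel was fully down on the spindle and released, and the robot was touching nothing (about 16 s of 72 s used).

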